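Dock the pill organizer in its rails

TASK

The lavender pill organizer has been pushed tail-first under the low riser shelf. Draw it right out, then enter it nose first into the open end of the aluminium rail dock and slide it fully home, until its cross plate rests against the ends of the rails; let go of it there. Keep it upright all the time so that the pills stay in their wells, and leave the other things on the cart where they are.

Things in the scene. Friction and masses are not known exactly. Their poses are not given: they have to be found in the camera images.
- organizer_mid (a point): Lavender pill organizer, loose, 0.16 kg, standing on the cart top; this is the middle of its box, 18 mm up. Own -y points to the nose, +y to the pull tab, z up. Box 54 mm wide (x), 36 mm high, 140 mm long (y -70 to +70), closed lids on top. A flange 5 mm thick, 72 mm wide overall, runs along its foot. At the start the front 55 to 68 mm stick out from under the riser.
- organizer_nose (a point): Point to grip at the organizer's nose end, 42 mm towards -y from organizer_mid, 20 mm up: the box is 54 mm wide here (grip above the 5 mm flange, which sticks out 9 mm each side). Over the last 15 mm, y = -55 to -70, box and flange taper in by 8 mm a side. In the dock the rails leave no room for fingers beside the box.
- organizer_tab (a point): Middle of the organizer's pull tab, 99 mm towards +y from organizer_mid, 15 mm up (same axes). The tab is 34 mm wide (x), 30 mm high, y = +76 to +122. In front of it, y = +70 to +76, stands a cross plate 88 mm wide and 34 mm high. The tab is beneath the riser at the start, and is the only part that stays outside the rails in the end.
- dock: Dock: two aluminium rails fixed on the cart top. Origin on the cart top, middle of the open end; own +y points out of it, the track runs 150 mm to -y, to an end wall. Outside 96 mm wide (x), 158 long, 34 high. No floor: the organizer slides on the cart top. Channel 76 mm wide up to 7.5 mm high; above, the rails overhang to a 62 mm gap, so nothing flanged goes in from above.
- dock_home (a point): Where organizer_mid lies when fully home with the cross plate touching the rail ends: on the dock's centre line, 70 mm inside the open end, 18 mm up (axes as the dock's; the organizer's axes are then parallel to them).
- riser: Low grey melamine riser shelf fixed on the cart top, 150 mm wide (x), 170 mm deep (y), top 54 mm and underside 46 mm high, with a side panel 8 mm thick at each side. Origin on the cart top at the middle of its open front edge; own -y points out of it, the shelf covers y = 0 to +170 mm.
- egg_cup: White ceramic egg cup, 50 mm across, 64 mm high, loose on the riser's rear half; origin at its foot. To be left alone.
- inhaler_case: Grey and white plastic inhaler case with a hinged lid, 42 x 84 x 35 mm, loose on the riser's rear half; origin at its foot. To be left alone.
- splitter: Steel tablet splitter, 50 x 92 x 33 mm, on the cart beyond the working area; origin at its foot. To be left alone.
- magnifier: Magnifying glass with a black rubber grip, 185 mm long along its y, 18 mm high, lying on the robot's side of the working area; origin on the cart top near the neck. To be left alone.
- mug: White ceramic mug, 72 mm across, 88 mm high, on the robot's side; origin at its foot. To be left alone.
- pill_bottle: Amber pill jar, 48 mm across, 85 mm high, at the far side; origin at its foot. To be left alone.
- carton: Closed paper carton, 55 x 120 x 45 mm, at the far side; origin at its foot. To be left alone.

How it is judged (in metres and radians):
On the way, in this order (a step that is already met when the one before it is completed fails the run):
1. the organizer is drawn right out from under the riser, upright (y of organizer_tab in the frame of riser below -0.025 m and angle between organizer_mid's own z axis and vertical below 0.3 rad), for 0.1 s.
2. its nose has entered the open end of the dock, 5 to 90 mm deep, flat on the cart and in line with the rails (y of organizer_mid in the frame of dock between -0.02 and 0.065 m and x of organizer_mid in the frame of dock between -0.008 and 0.008 m and y of organizer_tab in the frame of dock above 0 m and height (world z) of organizer_mid below 0.024 m and angle between the y axis of organizer_mid and the y axis of dock, either way round below 0.15 rad), for 0.05 s.
At the end, for the whole second after the job is handed in: The organizer lies flat and at rest in the dock, nose inward and between the rails (within 5 mm of the centre line and 0.08 rad), its cross plate within 5 mm of the rail ends, and it has been let go (y of organizer_mid in the frame of dock between -0.075 and -0.065 m and x of organizer_mid in the frame of dock between -0.005 and 0.005 m and y of organizer_tab in the frame of dock above 0.02 m and angle between the y axis of organizer_mid and the y axis of dock, either way round below 0.08 rad and height (world z) of organizer_mid below 0.022 m and angle between organizer_mid's own z axis and vertical below 0.08 rad and linear speed of organizer below 0.01 m/s); the robot touches nothing.
It fails at once if the organizer is tipped by more than 0.5 rad (angle between organizer_mid's own z axis and vertical above 0.5 rad).
It fails at once if another thing on the cart is shifted by more than 25 mm or knocked over (distance of any of egg_cup, inhaler_case, splitter, magnifier, mug, pill_bottle, carton from where it was at the start of the episode above 0.025 m or angle between any of egg_cup, inhaler_case, splitter, magnifier, mug, pill_bottle, carton's own z axis and vertical above 0.4 rad).
It also fails if it takes over 51 s, if anything falls off the work surface, if the arm or the gripper's body presses on something with over 40 N, if the wrist force passes 120 N, or if a joint passes its speed limit or range.

ROBOT

A 6-joint arm with a two-finger parallel gripper is mounted at the origin on the work surface. World frame = base frame: x ahead of the robot, y to its left, z up, the work surface at z = 0. Lengths are in mm, angles in rad, forces in N, time in s.
With the tool pointing down it reaches from about 300 to 775 mm from the base axis. Payload 14.6 kg.
Tool frame: the origin (TCP) lies midway between the tips of the shut fingers; the grasp point (between the pads) lies 19 mm behind it; y points along the fingers, x is the direction in which the jaws open and shut, and the axes are right-handed (so a half turn about y gives the same grasp; the last joint's range is limited). The gripper opens to 94 mm and grips with 3 to 60 N. Pads are 16 mm wide; open, the fingers measure 119 mm over their backs; the gripper's body (75 mm by 177 mm) begins 78 mm behind the grasp point.
Start: joints at [1.193, 0.3, 1.521, -0, 1.321, -0.067], TCP at [168.198, 523.64, 205.446] pointing down, gripper open.
Joint ranges: [-3.03, 3.03], [-0.79, 2.21], [0.23, 2.52], [-1.04, 4.18], [0, 3.07], [-2.55, 2.55]. Speed limits (rad/s): [2.22, 2.22, 2.57, 3.14, 3.14, 3.14].

INTERFACE

Orientations are given as [roll, pitch, yaw] about the fixed x, y, z axes, in that order (R = Rz(yaw) Ry(pitch) Rx(roll)).
In Python, from cell import manip gives the robot as it stands.
- The arm moves only by the tool servo_tool, never from a script. Its argument "commands" is a list of rows, each an object with "dp": the shift along the tool's x, y, z in mm, a list of three; "turn": the turn, a rotation vector about the tool's x, y, z in degrees, a list of three. A call has 1 to 5 rows; each row is the pose to reach, as a shift and turn from the pose measured when the call began, along the tool's axes at that moment; what a row does not reach only later rows make up. A row lasts 1/12 s, in which the tool goes at most 41.7 mm and 7.16 degrees, less where a joint would pass 70% of its speed; a pose out of reach is approached as far as the arm can. A call with a gripper value outside its range is refused whole. "grip" is the gripper command: -1 is fully open, 1 is shut, values between are in proportion, set as the call begins (left out, the last holds). The fingers move at their own pace and stop on an object; "force" is the grip in N (left out, the last holds). Time passes only in rows, so rows that repeat a pose let the fingers close. It gives the time, the measured TCP pose, the force and the opening at its end, in the units of the state.
- manip.read_state(): the state, without advancing time (a new reading comes with each control period).
- manip.camera(name): name is "scene" or "top" or "wrist"; returns a dict with "img" (420x560x3 uint8, red, green, blue), "depth" (420x560 float32, mm along the optical axis (not along the pixel's ray), 0 where there is no reading), "K" (3x3 intrinsics, pixels), "R" (3x3) and "t" (3): a world point X has camera coordinates R X + t; the wrist camera has in their place "hand_eye" (4x4, takes a point from camera to tool coordinates, whose origin is the TCP and whose axes are the tool frame's). Camera axes: x right, y down, z forward; pixel columns grow to the right and rows downward; lengths in mm; the calibration is good to about 2 mm. A picture is of the moment at which its call begins: read the wrist's pose just before it.
- manip.sign_off(): hands the job in, once; it reports no verdict.
The state is a dict: "clock": time; "joints": joint angles; "qd": joint speeds; "effort": joint torques, N m; "eef_pos": TCP position; "eef_rot": TCP orientation; "wrist_force": force on the tool from outside, world axes, zero at the start; "moment": the same for the moment, N m; "finger_gap": finger opening in mm.
Only numpy, scipy, OpenCV 4.12 (cv2) and the standard library are available. Lean on these libraries where they do the work, as an engineer would, in place of code of your own. Each camera call takes 0.05 s, during which the arm holds its last target.

## Working session

There is one attempt and no reset: what is moved stays moved. The work goes in short steps, Python scripts to look and compute and a tool call to move; the robot and the scene stay as the last step left them, time stands still between calls to the robot, and variables do not carry over. Pictures are saved under pics/ and viewed, and the job is handed in when it is done.

Besides the shell and the picture viewer there is one more tool, called as name(argument=value, ...), one argument or row to a line, values as JSON. servo_tool: Moves the arm, as the interface text tells. Its arguments: {"type":"object","properties":{"commands":{"type":"array","items":{"type":"object","properties":{"dp":{"type":"array","items":{"type":"number"}},"turn":{"type":"array","items":{"type":"number"}}}}},"grip":{"type":"number"},"force":{"type":"number"}},"required":["commands"]}

```bash
ls; mkdir -p pics
python3 - <<'E'
from cell import manip
import cv2,numpy as np,pickle
s=manip.read_state(); print(s)
d={}
for n in ["scene","top","wrist"]:
    c=manip.camera(n); d[n]=c
    cv2.imwrite(f"pics/{n}0.png",c["img"][:,:,::-1])
    print(n,c["K"].tolist(),[ (k,np.round(c[k],3).tolist()) for k in c if k in("R","t","hand_eye")])
pickle.dump((s,d),open("d0.pkl","wb"))
E
```

```text
pics
{'clock': 0.0, 'joints': array([ 1.19340326e+00,  3.00457726e-01,  1.52158084e+00,  9.54125862e-06,
        1.32070129e+00, -6.66201373e-02]), 'qd': array([ 0.00037822, -0.00159387, -0.00078578,  0.00177665,  0.00136703,
       -0.00046535]), 'effort': array([ 5.43309987e-03, -5.31813169e+01, -3.52746499e+01,  7.11041735e-02,
        2.42605212e-02, -7.72199337e-05]), 'eef_pos': array([168.10085662, 523.40503725, 204.89376907]), 'eef_rot': array([-1.57071074e+00,  1.14403953e-03,  1.26002108e+00]), 'wrist_force': array([-0.84252451,  0.43844625, -0.30811941]), 'moment': array([ 0.00020688, -0.02455208, -0.00307139]), 'finger_gap': 93.82227570450007}
scene [[420.94320062429335, 0.0, 274.6975653482233], [0.0, 420.94320062429335, 207.5623274372846], [0.0, 0.0, 1.0]] [('R', [[-0.551, 0.835, 0.003], [0.701, 0.465, -0.541], [-0.453, -0.295, -0.841]]), ('t', [272.158, -358.228, 1172.484])]
top [[533.5529569042866, 0.0, 280.6995207039301], [0.0, 533.5529569042866, 219.51183872932603], [0.0, 0.0, 1.0]] [('R', [[-0.014, -1.0, -0.002], [-0.995, 0.014, -0.099], [0.099, 0.001, -0.995]]), ('t', [40.271, 549.961, 1394.284])]
wrist [[311.35918142870133, 0.0, 275.15648029998937], [0.0, 311.35918142870133, 210.86056335295646], [0.0, 0.0, 1.0]] [('hand_eye', [[1.0, 0.0, 0.0, 0.275], [-0.0, -0.234, 0.972, -179.795], [0.0, -0.972, -0.234, 66.706], [0.0, 0.0, 0.0, 1.0]])]
```

View pics/top0.png

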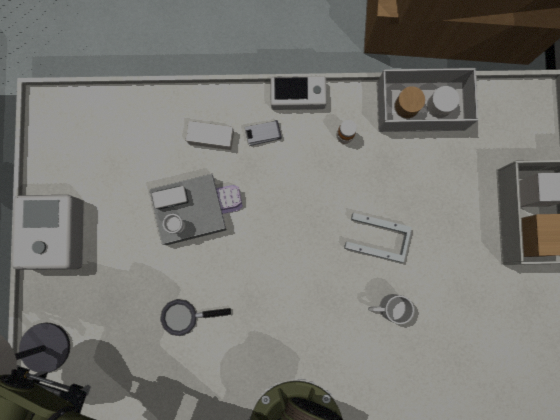

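View pics/scene0.png

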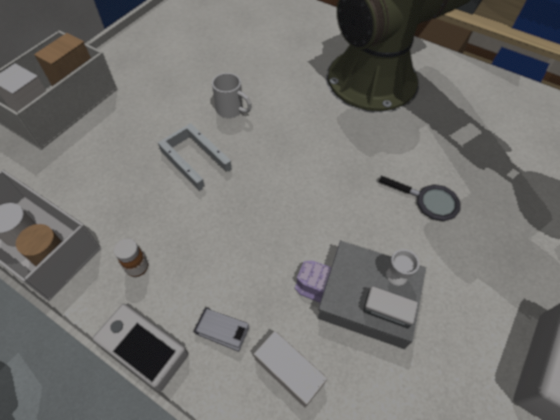

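View pics/wrist0.png

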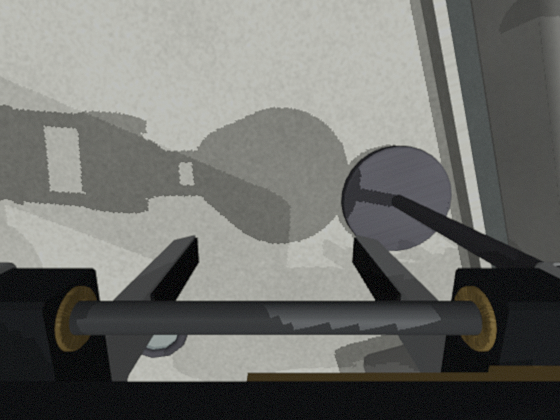

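The top view shows the riser at about (188,208), with the organizer's nose at (230,198). The dock is at about (380,237), and its open end faces left, towards the riser. Next I'll measure both.

Run:
```python
import pickle,cv2,numpy as np
s,d=pickle.load(open("d0.pkl","rb"))
t=d["top"]["img"][:,:,::-1]
a=cv2.resize(t[165:255,145:255],None,fx=5,fy=5,interpolation=cv2.INTER_CUBIC)
b=cv2.resize(t[205:270,335:420],None,fx=8,fy=8,interpolation=cv2.INTER_CUBIC)
cv2.imwrite("pics/ta.png",a);cv2.imwrite("pics/tb.png",b)
sc=d["scene"]["img"][:,:,::-1]
cv2.imwrite("pics/sa.png",cv2.resize(sc[235:350,285:430],None,fx=5,fy=5,interpolation=cv2.INTER_CUBIC))
cv2.imwrite("pics/sb.png",cv2.resize(sc[120:195,150:240],None,fx=8,fy=8,interpolation=cv2.INTER_CUBIC)[:600,:800])
```

```text
(no output)
```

View pics/ta.png

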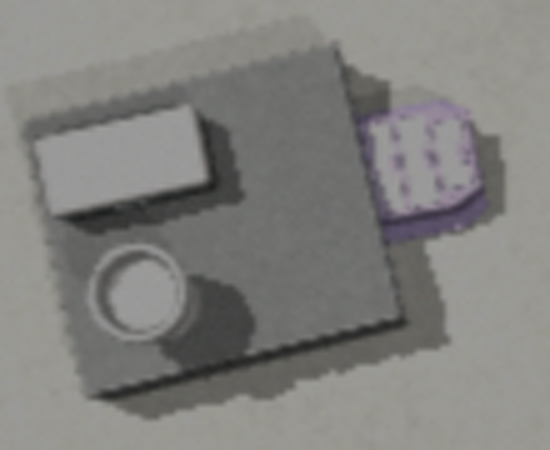

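View pics/tb.png

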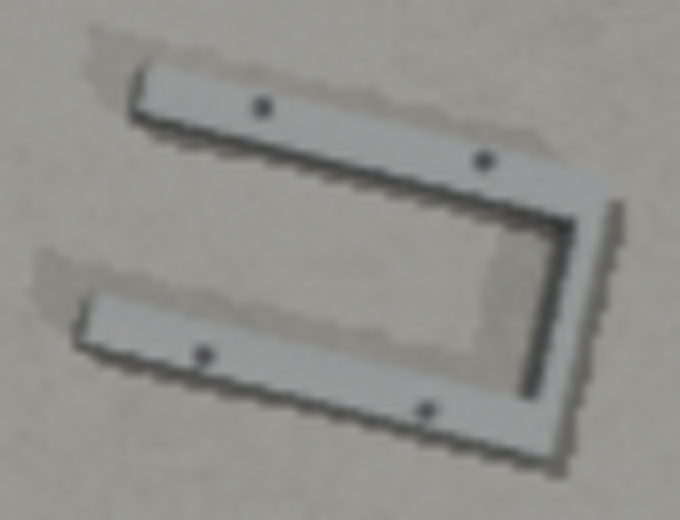

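View pics/sa.png

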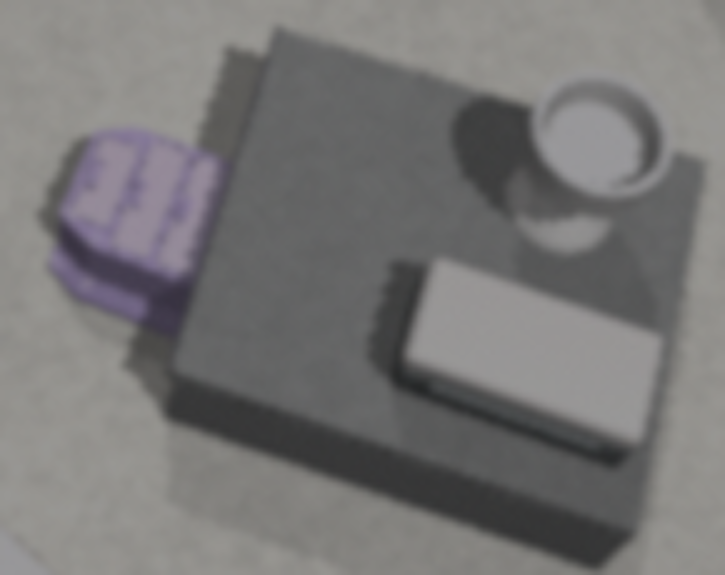

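View pics/sb.png

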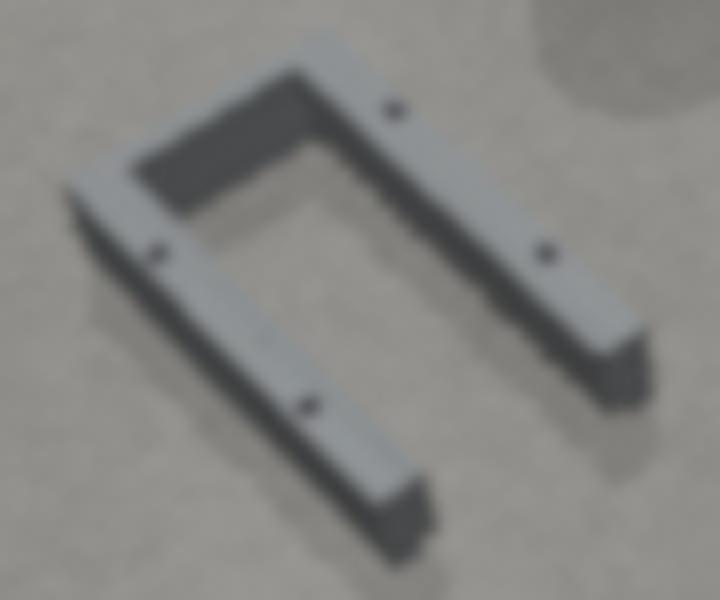

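```bash
cat > h.py <<'E'
import numpy as np,cv2,pickle
def cloud(c):
    K=c["K"];z=c["depth"];v,u=np.mgrid[:z.shape[0],:z.shape[1]]
    P=np.stack([(u-K[0,2])/K[0,0]*z,(v-K[1,2])/K[1,1]*z,z],-1)
    W=(P-c["t"])@c["R"]; W[z<=0]=np.nan; return W
def cloudw(c,s):
    from scipy.spatial.transform import Rotation as Ro
    K=c["K"];z=c["depth"];v,u=np.mgrid[:z.shape[0],:z.shape[1]]
    P=np.stack([(u-K[0,2])/K[0,0]*z,(v-K[1,2])/K[1,1]*z,z],-1)
    H=np.array(c["hand_eye"]);P=P@H[:3,:3].T+H[:3,3]
    W=P@Ro.from_euler("xyz",s["eef_rot"]).as_matrix().T+s["eef_pos"]; W[z<=0]=np.nan; return W
def ray(c,u,v,h):
    K=c["K"];dr=np.array([(u-K[0,2])/K[0,0],(v-K[1,2])/K[1,1],1.])@c["R"]
    o=-np.array(c["t"])@c["R"]; return (o+dr*(h-o[2])/dr[2])[:2]
def lav(im):
    h=cv2.cvtColor(im,cv2.COLOR_RGB2HSV).astype(int)
    return (h[...,0]>125)&(h[...,0]<165)&(h[...,1]>18)
E
python3 - <<'E'
from h import *
s,d=pickle.load(open("d0.pkl","rb"))
for n in ["top","scene"]:
    c=d[n];W=cloud(c);z=W[...,2]
    print(n,"table z",np.nanmedian(z[(W[...,0]>350)&(W[...,0]<550)&(W[...,1]>-200)&(W[...,1]<200)]))
    roi={"top":(330,205,425,270),"scene":(150,120,240,195)}[n]
    m=np.zeros(z.shape,bool);m[roi[1]:roi[3],roi[0]:roi[2]]=1
    P=W[m&(z>27)&(z<42)]
    r=cv2.minAreaRect(P[:,:2].astype(np.float32)); print("dock",len(P),r,np.median(P[:,2]),cv2.boxPoints(r).round(1).tolist())
    roi={"top":(140,160,235,255),"scene":(310,230,440,350)}[n]
    m=np.zeros(z.shape,bool);m[roi[1]:roi[3],roi[0]:roi[2]]=1
    P=W[m&(z>49)&(z<60)]
    r=cv2.minAreaRect(P[:,:2].astype(np.float32)); print("riser",len(P),r,np.median(P[:,2]),cv2.boxPoints(r).round(1).tolist())
    m=lav(c["img"]);m=cv2.morphologyEx(m.astype(np.uint8),cv2.MORPH_CLOSE,np.ones((3,3)))>0
    P=W[m&(z>20)&(z<45)&(W[...,1]>0)]; r=cv2.minAreaRect(P[:,:2].astype(np.float32));print("org",len(P),r,np.median(P[:,2]),cv2.boxPoints(r).round(1).tolist())
E
```

```text
top table z -0.2818955520846135
dock 869 ((499.68994140625, -223.91909790039062), (159.23838806152344, 96.50617980957031), 74.98139190673828) 33.589749907697765 [[432.5, -288.29998779296875], [525.7000122070312, -313.29998779296875], [566.9000244140625, -159.5], [473.70001220703125, -134.5]]
riser 2561 ((581.0713500976562, 278.5367126464844), (150.66490173339844, 171.76287841796875), 13.271589279174805) 53.81376105225875 [[488.0, 344.79998779296875], [527.5, 177.6999969482422], [674.0999755859375, 212.1999969482422], [634.7000122070312, 379.3999938964844]]
org 849 ((447.2394714355469, 271.64361572265625), (324.0933837890625, 992.49365234375), 43.25228500366211) 22.69178217672052 [[-10.800000190734863, 522.0], [669.2000122070312, -200.8000030517578], [905.2999877929688, 21.200000762939453], [225.1999969482422, 744.0999755859375]]
scene table z -0.4885113249009655
dock 1001 ((497.82904052734375, -226.25961303710938), (161.027099609375, 97.89701080322266), 74.9809341430664) 33.44978785771887 [[429.70001220703125, -291.29998779296875], [524.2000122070312, -316.70001220703125], [566.0, -161.1999969482422], [471.3999938964844, -135.8000030517578]]
riser 5072 ((579.3901977539062, 276.2835388183594), (151.7906494140625, 171.54197692871094), 13.409735679626465) 53.19182762999917 [[485.70001220703125, 342.1000061035156], [525.5, 175.1999969482422], [673.0999755859375, 210.5], [633.2999877929688, 377.29998779296875]]
org 794 ((684.8490600585938, 158.808349609375), (67.25853729248047, 213.65184020996094), 82.22134399414062) 36.234173105318774 [[574.5, 139.89999389648438], [786.0999755859375, 111.0], [795.2000122070312, 177.6999969482422], [583.5999755859375, 206.60000610351562]]
```

Run:
```python
from h import *
s,d=pickle.load(open("d0.pkl","rb"))
th=np.deg2rad(13.35)
for n in ["top","scene"]:
    c=d[n];W=cloud(c);z=W[...,2]
    im=c["img"].astype(int)
    roi={"top":(215,178,250,220),"scene":(290,255,335,305)}[n]
    m=np.zeros(z.shape,bool);m[roi[1]:roi[3],roi[0]:roi[2]]=1
    m&=(im[...,2]-im[...,1]>4)
    P=W[m&(z>30)&(z<41)]
    r=cv2.minAreaRect(P[:,:2].astype(np.float32));print(n,"org",len(P),r,np.median(P[:,2]),cv2.boxPoints(r).round(1).tolist())
    # in riser frame
    o={"top":np.array([600.8,194.95]),"scene":np.array([599.3,192.85])}[n]
    ex=np.array([np.cos(th),np.sin(th)]);ey=np.array([-np.sin(th),np.cos(th)])
    q=np.c_[(P[:,:2]-o)@ex,(P[:,:2]-o)@ey]
    for y in range(-70,0,6):
        k=q[(q[:,1]>=y)&(q[:,1]<y+6)]
        if len(k):print(y,len(k),k[:,0].min().round(1),k[:,0].max().round(1),k[:,1].min().round(1))
```

```text
top org 205 ((612.8042602539062, 170.2082061767578), (55.318328857421875, 57.84284973144531), 11.381739616394043) 35.53745400756487 [[580.0, 193.10000610351562], [591.4000244140625, 136.39999389648438], [645.5999755859375, 147.3000030517578], [634.2000122070312, 204.0]]
-58 20 -15.4 23.3 -56.4
-52 20 -18.7 28.3 -51.6
-46 13 -21.0 31.7 -45.1
-40 31 -22.1 33.2 -39.5
-34 22 -20.9 32.2 -34.0
-28 6 -20.0 33.0 -27.8
-22 23 -21.2 32.6 -21.9
-16 25 -20.8 33.2 -15.8
-10 10 -20.1 33.3 -9.6
-4 35 -19.3 34.6 -3.8
scene org 731 ((611.2306518554688, 167.22100830078125), (55.74073791503906, 56.30814743041992), 11.293665885925293) 36.36718141243515 [[578.4000244140625, 189.39999389648438], [589.4000244140625, 134.1999969482422], [644.0999755859375, 145.10000610351562], [633.0, 200.3000030517578]]
-58 38 -13.6 26.8 -56.4
-52 68 -16.7 28.5 -52.0
-46 78 -21.1 32.2 -46.0
-40 83 -22.5 33.1 -40.0
-34 81 -22.2 33.0 -33.9
-28 82 -21.2 33.1 -27.9
-22 81 -20.2 33.3 -22.0
-16 82 -21.6 32.9 -16.0
-10 84 -19.6 34.1 -10.0
-4 54 -19.4 34.5 -4.0
```

```bash
cat > go.py <<'E'
import sys,numpy as np
from cell import manip
from scipy.spatial.transform import Rotation as Ro
def rel(x,y,z,yawdeg):
    s=manip.read_state();R=Ro.from_euler("xyz",s["eef_rot"]);T=Ro.from_euler("xyz",[-np.pi/2,0,np.deg2rad(yawdeg)])
    dp=R.inv().apply(np.array([x,y,z])-s["eef_pos"]);tr=np.rad2deg((R.inv()*T).as_rotvec())
    print("t",round(s["clock"],2),"pos",s["eef_pos"].round(1),"yaw",np.rad2deg(s["eef_rot"]).round(2),"gap",round(s["finger_gap"],1),"F",s["wrist_force"].round(1))
    print("dp",dp.round(1).tolist(),"turn",tr.round(2).tolist())
if __name__=="__main__": rel(*map(float,sys.argv[1:5]))
E
python3 go.py 612 168 130 11.35
```

```text
t 0.15 pos [168.1 523.4 205. ] yaw [-9.000e+01  5.000e-02  7.219e+01] gap 94.1 F [ 0.5  0.1 -0.4]
dp [-202.6, 75.2, -531.3] turn [0.03, 60.84, -0.05]
```

servo_tool(
  commands=[
    {"dp": [-200,20,-530],"turn": [0,60.8,0]},
    {"dp": [-200,20,-530],"turn": [0,60.8,0]},
    {"dp": [-200,20,-530],"turn": [0,60.8,0]},
    {"dp": [-200,20,-530],"turn": [0,60.8,0]},
    {"dp": [-200,20,-530],"turn": [0,60.8,0]},
  ],
  grip=-1,
  force=40,
)

```text
clock: 0.57
eef_pos: [332.2, 392.5, 197.9]
eef_rot: [-1.571, 0.001, 0.629]
wrist_force: [-0.8, 1.0, 0.2]
finger_gap: 94.2
```

```bash
python3 go.py 612 168 130 11.35
```

```text
t 0.57 pos [332.2 392.5 197.9] yaw [-9.002e+01  3.000e-02  3.605e+01] gap 94.2 F [-0.8  1.   0.2]
dp [94.1, 68.0, -346.2] turn [0.03, 24.7, -0.02]
```

servo_tool(
  commands=[
    {"dp": [94,5,-346],"turn": [0,24.7,0]},
    {"dp": [94,5,-346],"turn": [0,24.7,0]},
    {"dp": [94,5,-346],"turn": [0,24.7,0]},
    {"dp": [94,5,-346],"turn": [0,24.7,0]},
    {"dp": [94,5,-346],"turn": [0,24.7,0]},
  ],
)

```text
clock: 0.98
eef_pos: [494.7, 261.7, 195.0]
eef_rot: [-1.571, 0.0, 0.194]
wrist_force: [0.5, 0.5, 0.3]
finger_gap: 94.4
```

```bash
python3 go.py 612 168 130 11.35
```

```text
t 0.98 pos [494.7 261.7 195. ] yaw [-9.003e+01  3.000e-02  1.109e+01] gap 94.4 F [0.5 0.5 0.3]
dp [97.1, 65.0, -114.5] turn [0.03, -0.26, -0.03]
```

servo_tool(
  commands=[
    {"dp": [97,10,-114],"turn": [0,-0.3,0]},
    {"dp": [97,20,-114],"turn": [0,-0.3,0]},
    {"dp": [97,35,-114],"turn": [0,-0.3,0]},
    {"dp": [97,65,-114],"turn": [0,-0.3,0]},
    {"dp": [97,65,-114],"turn": [0,-0.3,0]},
  ],
)

```text
clock: 1.4
eef_pos: [612.3, 165.0, 124.5]
eef_rot: [-1.572, 0.006, 0.195]
wrist_force: [-1.7, 0.1, -1.4]
finger_gap: 94.1
```

```bash
python3 - <<'E'
from h import *
from cell import manip
s=manip.read_state();c=manip.camera("wrist")
pickle.dump((s,c),open("w1.pkl","wb"))
cv2.imwrite("pics/w1.png",c["img"][:,:,::-1])
W=cloudw(c,s);im=c["img"].astype(int);z=W[...,2]
m=(im[...,2]-im[...,1]>4)&(z>28)&(z<42)&(W[...,0]>540)&(W[...,0]<700)&(W[...,1]>100)&(W[...,1]<230)
P=W[m];r=cv2.minAreaRect(P[:,:2].astype(np.float32));print(len(P),r,np.median(P[:,2]),cv2.boxPoints(r).round(1).tolist())
m=(abs(z)<5);print("table",np.nanmedian(z[m]))
E
python3 go.py 612 168 130 11.35
```

```text
3421 ((611.1104736328125, 167.826904296875), (54.51976013183594, 53.78846740722656), 12.206541061401367) 37.6560904980018 [[578.7999877929688, 188.3000030517578], [590.2000122070312, 135.8000030517578], [643.4000244140625, 147.3000030517578], [632.0999755859375, 199.89999389648438]]
table 0.454013089422034
t 1.45 pos [611.5 165.9 125. ] yaw [-90.05   0.42  11.22] gap 94.0 F [-0.2  0.2 -1.4]
dp [0.8, -5.1, 2.0] turn [0.05, -0.13, -0.42]
```

View pics/w1.png

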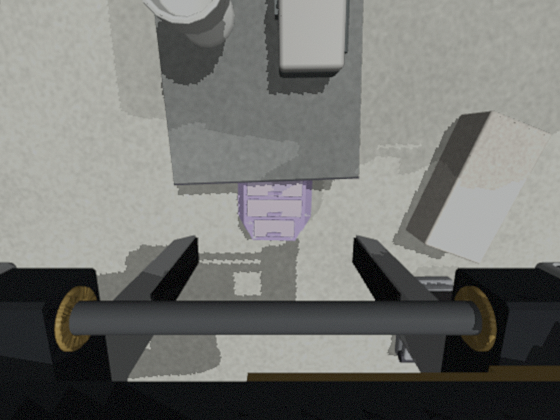

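The wrist view shows the organizer centred between the fingers at (275,210), and its nose position agrees with the other views. Next I'll descend.

```bash
python3 go.py 611.2 168.5 9 11.7
```

```text
t 1.45 pos [611.5 165.9 125. ] yaw [-90.05   0.42  11.22] gap 94.0 F [-0.2  0.2 -1.4]
dp [1.0, 115.9, 2.7] turn [0.05, -0.48, -0.42]
```

servo_tool(
  commands=[
    {"dp": [1,30,2.7],"turn": [0,-0.5,-0.4]},
    {"dp": [1,55,2.7],"turn": [0,-0.5,-0.4]},
    {"dp": [1,75,2.7],"turn": [0,-0.5,-0.4]},
    {"dp": [1,90,2.7],"turn": [0,-0.5,-0.4]},
    {"dp": [1,90,2.7],"turn": [0,-0.5,-0.4]},
  ],
)

```text
clock: 1.87
eef_pos: [609.4, 169.4, 32.9]
eef_rot: [-1.571, 0.004, 0.206]
wrist_force: [-0.2, 0.4, -0.5]
finger_gap: 94.0
```

```bash
python3 go.py 611.2 168.5 9 11.7
```

```text
t 1.87 pos [609.4 169.4  32.9] yaw [-90.04   0.25  11.79] gap 94.0 F [-0.2  0.4 -0.5]
dp [1.7, 23.9, -1.2] turn [0.04, 0.09, -0.25]
```

servo_tool(
  commands=[
    {"dp": [1.7,10,-1.2],"turn": [0,0,-0.25]},
    {"dp": [1.7,18,-1.2],"turn": [0,0,-0.25]},
    {"dp": [1.7,23.9,-1.2],"turn": [0,0,-0.25]},
    {"dp": [1.7,23.9,-1.2],"turn": [0,0,-0.25]},
    {"dp": [1.7,23.9,-1.2],"turn": [0,0,-0.25]},
  ],
)

```text
clock: 2.28
eef_pos: [611.3, 168.6, 9.3]
eef_rot: [-1.572, -0.0, 0.206]
wrist_force: [-0.5, -0.9, 1.0]
finger_gap: 93.5
```

```bash
python3 go.py 611.2 168.5 9 11.7
```

```text
t 2.28 pos [611.3 168.6   9.3] yaw [-9.004e+01 -1.000e-02  1.179e+01] gap 93.5 F [-0.5 -0.9  1. ]
dp [-0.1, 0.3, -0.1] turn [0.04, 0.09, 0.01]
```

Now I'll close gently, then firmly.

servo_tool(
  commands=[
    {"dp": [0,0,0]},
    {"dp": [0,0,0]},
    {"dp": [0,0,0]},
    {"dp": [0,0,0]},
    {"dp": [0,0,0]},
  ],
  grip=1,
  force=20,
)

```text
$.commands[0]: bad value
```

servo_tool(
  commands=[
    {"dp": [0,0,0]},
    {"dp": [0,0,0]},
    {"dp": [0,0,0]},
  ],
  grip=1,
  force=30,
)

```text
$.commands[0]: bad value
```

servo_tool(
  commands=[
    {"dp": [0,0,0],"turn": [0,0,0]},
    {"dp": [0,0,0],"turn": [0,0,0]},
    {"dp": [0,0,0],"turn": [0,0,0]},
    {"dp": [0,0,0],"turn": [0,0,0]},
    {"dp": [0,0,0],"turn": [0,0,0]},
  ],
  grip=1,
  force=20,
)

```text
clock: 2.7
eef_pos: [611.3, 168.6, 9.4]
eef_rot: [-1.571, -0.0, 0.206]
wrist_force: [0.4, -0.5, 0.7]
finger_gap: 64.0
```

servo_tool(
  commands=[
    {"dp": [0,0,0],"turn": [0,0,0]},
    {"dp": [0,0,0],"turn": [0,0,0]},
    {"dp": [0,0,0],"turn": [0,0,0]},
    {"dp": [0,0,0],"turn": [0,0,0]},
    {"dp": [0,0,0],"turn": [0,0,0]},
  ],
  grip=1,
  force=30,
)

```text
clock: 3.12
eef_pos: [611.4, 168.6, 9.5]
eef_rot: [-1.572, -0.0, 0.206]
wrist_force: [-0.9, -0.5, 1.9]
finger_gap: 53.5
```

servo_tool(
  commands=[
    {"dp": [0,0,-6],"turn": [0,0,0]},
    {"dp": [0,0,-18],"turn": [0,0,0]},
    {"dp": [0,0,-34],"turn": [0,0,0]},
    {"dp": [0,0,-50],"turn": [0,0,0]},
    {"dp": [0,0,-66],"turn": [0,0,0]},
  ],
)

```text
clock: 3.53
eef_pos: [625.0, 102.4, 9.5]
eef_rot: [-1.571, -0.0, 0.206]
wrist_force: [0.3, 0.7, 0.1]
finger_gap: 54.1
```

servo_tool(
  commands=[
    {"dp": [0,0,-16],"turn": [0,0,0]},
    {"dp": [0,0,-34],"turn": [0,0,0]},
    {"dp": [0,0,-52],"turn": [0,0,0]},
    {"dp": [0,0,-70],"turn": [0,0,0]},
    {"dp": [0,0,-85],"turn": [0,0,0]},
  ],
)

```text
clock: 3.95
eef_pos: [642.5, 17.0, 9.5]
eef_rot: [-1.571, -0.0, 0.205]
wrist_force: [-0.4, 1.1, 0.0]
finger_gap: 54.1
```

servo_tool(
  commands=[
    {"dp": [0,0,-12],"turn": [0,0,0]},
    {"dp": [0,0,-24],"turn": [0,0,0]},
    {"dp": [0,0,-24],"turn": [0,0,0]},
    {"dp": [0,0,-24],"turn": [0,0,0]},
  ],
)

```text
clock: 4.28
eef_pos: [647.5, -7.2, 9.5]
eef_rot: [-1.572, -0.0, 0.204]
wrist_force: [-1.3, -1.0, 1.0]
finger_gap: 53.7
```

```bash
cat > look.py <<'E'
import sys
from h import *
from cell import manip
n=sys.argv[1]
s=manip.read_state();d={}
for k in ["top","scene"]:
    c=manip.camera(k);d[k]=c;W=cloud(c);z=W[...,2];im=c["img"].astype(int)
    m=(im[...,2]-im[...,1]>4)&(z>12)&(z<42)&(W[...,0]>400)&(W[...,0]<720)&(W[...,1]>-320)&(W[...,1]<260)
    nl,lab,st,_=cv2.connectedComponentsWithStats(cv2.dilate(m.astype(np.uint8),np.ones((3,3))))
    for i in range(1,nl):
        P=W[m&(lab==i)]
        if len(P)<25: continue
        r=cv2.minAreaRect(P[:,:2].astype(np.float32));print(k,len(P),np.round(r[0],1),np.round(r[1],1),round(r[2],2),cv2.boxPoints(r).round(1).tolist(), "pix",st[i][:4])
    x0,y0=(195,150) if k=="top" else (130,100)
    w,h=(230,130) if k=="top" else (230,200)
    cv2.imwrite(f"pics/{n}_{k}.png",cv2.resize(c["img"][y0:y0+h,x0:x0+w,::-1],None,fx=3,fy=3,interpolation=cv2.INTER_CUBIC))
pickle.dump((s,d),open(n+".pkl","wb"))
E
python3 look.py a1; python3 go.py 0 0 0 0
```

```text
top 541 [629.8 109.9] [93.1 84. ] 80.82 [[580.9000244140625, 70.5999984741211], [663.7999877929688, 57.20000076293945], [678.7000122070312, 149.1999969482422], [595.7999877929688, 162.60000610351562]] pix [233 174  39  35]
scene 2135 [635.1  76.2] [ 87.5 159.6] 14.29 [[573.0, 142.8000030517578], [612.4000244140625, -12.0], [697.2000122070312, 9.600000381469727], [657.7999877929688, 164.3000030517578]] pix [225 232  85  58]
t 4.38 pos [647.4  -6.1   9.5] yaw [-9.005e+01 -1.000e-02  1.175e+01] gap 53.6 F [ 0.8 -0.6  0.3]
dp [-632.6, 9.3, 137.8] turn [0.05, 11.75, 0.01]
```

View pics/a1_top.png

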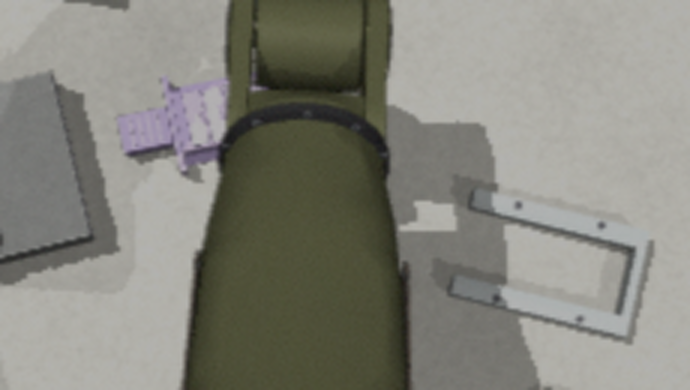

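View pics/a1_scene.png

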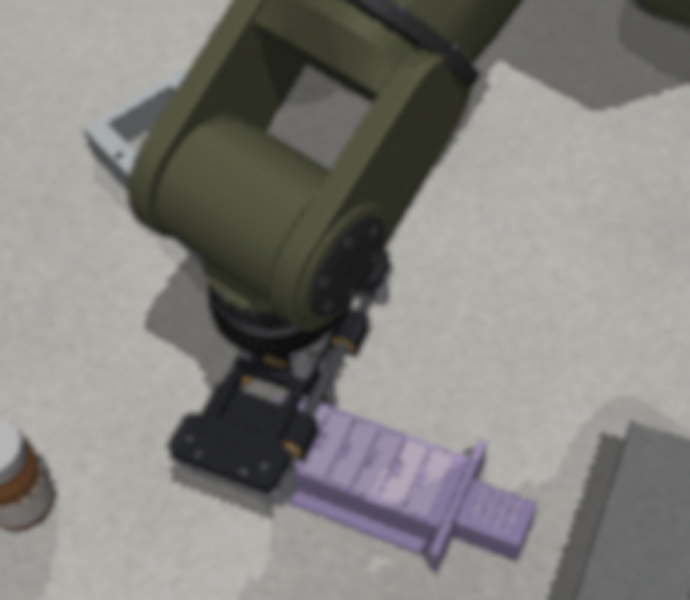

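The organizer is out, flat on the cart and upright, with its tab about 40 mm clear of the riser front. Next I'll carry it to a spot in line with the dock.

```bash
python3 go.py 535.8 -86.8 9.5 -15
```

```text
t 4.38 pos [647.4  -6.1   9.5] yaw [-9.005e+01 -1.000e-02  1.175e+01] gap 53.6 F [ 0.8 -0.6  0.3]
dp [-125.7, 0.0, -56.3] turn [0.04, 26.75, 0.02]
```

servo_tool(
  commands=[
    {"dp": [-6,0,-3],"turn": [0,2,0]},
    {"dp": [-18,0,-8],"turn": [0,5,0]},
    {"dp": [-32,0,-14],"turn": [0,8,0]},
    {"dp": [-46,0,-21],"turn": [0,11,0]},
    {"dp": [-60,0,-27],"turn": [0,14,0]},
  ],
)

```text
clock: 4.8
eef_pos: [593.5, -44.0, 9.5]
eef_rot: [-1.571, -0.0, -0.041]
wrist_force: [0.5, 0.9, 0.5]
finger_gap: 54.0
```

```bash
python3 go.py 535.8 -86.8 9.5 -15
```

```text
t 4.8 pos [593.5 -44.    9.5] yaw [-9.003e+01 -2.000e-02 -2.320e+00] gap 54.0 F [0.5 0.9 0.5]
dp [-55.9, -0.0, -45.1] turn [0.03, 12.68, 0.03]
```

servo_tool(
  commands=[
    {"dp": [-14,0,-11],"turn": [0,3.2,0]},
    {"dp": [-28,0,-22],"turn": [0,6.4,0]},
    {"dp": [-42,0,-34],"turn": [0,9.6,0]},
    {"dp": [-56,0,-45],"turn": [0,12.7,0]},
    {"dp": [-56,0,-45],"turn": [0,12.7,0]},
  ],
)

```text
clock: 5.22
eef_pos: [534.2, -87.1, 9.6]
eef_rot: [-1.571, 0.0, -0.265]
wrist_force: [-0.4, 0.5, -1.8]
finger_gap: 53.7
```

servo_tool(
  commands=[
    {"dp": [0,0,0],"turn": [0,0,0]},
    {"dp": [0,0,0],"turn": [0,0,0]},
  ],
)

```text
clock: 5.38
eef_pos: [534.6, -86.4, 9.6]
eef_rot: [-1.571, 0.0, -0.263]
wrist_force: [-0.7, -0.2, -1.5]
finger_gap: 54.1
```

```bash
python3 go.py 535.8 -86.8 9.5 -15; python3 look.py a2
```

```text
t 5.38 pos [534.6 -86.4   9.6] yaw [-9.002e+01  1.000e-02 -1.508e+01] gap 54.1 F [-0.7 -0.2 -1.5]
dp [1.3, 0.1, -0.1] turn [0.02, -0.08, -0.01]
top 716 [567.8  19.4] [110.5  85.9] 84.48 [[519.7000122070312, -31.399999618530273], [605.2000122070312, -39.70000076293945], [615.7999877929688, 70.30000305175781], [530.2999877929688, 78.5]] pix [264 196  44  37]
scene 2063 [558.6 -19.9] [189.2  88.6] 77.87 [[495.3999938964844, -103.0999984741211], [582.0999755859375, -121.69999694824219], [621.7999877929688, 63.20000076293945], [535.2000122070312, 81.80000305175781]] pix [217 176  70  73]
```

View pics/a2_scene.png

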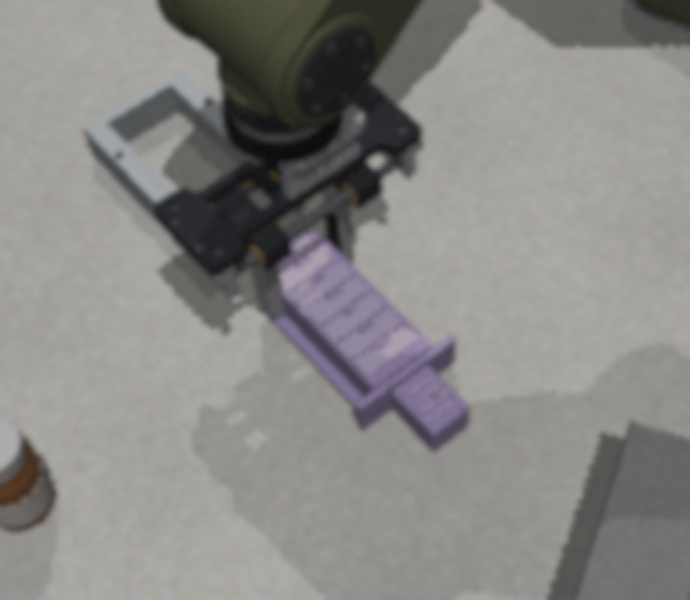

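View pics/a2_top.png

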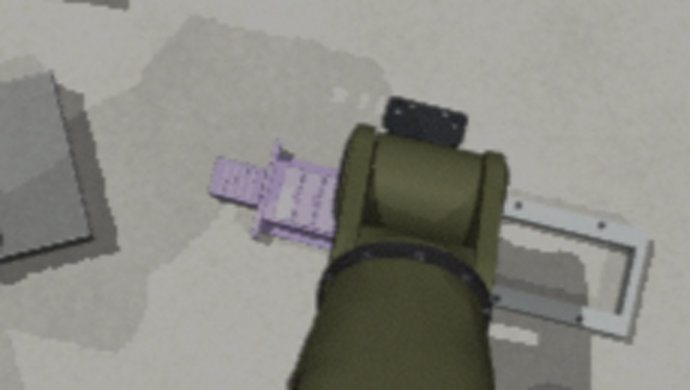

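The organizer sits in line with the dock, nose about 35 mm short of the open end. I'll release it and lift.

servo_tool(
  commands=[
    {"dp": [0,0,0],"turn": [0,0,0]},
    {"dp": [0,0,0],"turn": [0,0,0]},
    {"dp": [0,0,0],"turn": [0,0,0]},
    {"dp": [0,0,0],"turn": [0,0,0]},
    {"dp": [0,0,0],"turn": [0,0,0]},
  ],
  grip=-1,
)

```text
clock: 5.9
eef_pos: [534.8, -86.3, 9.5]
eef_rot: [-1.571, 0.0, -0.263]
wrist_force: [-1.3, -0.6, 0.1]
finger_gap: 83.8
```

servo_tool(
  commands=[
    {"dp": [0,0,0],"turn": [0,0,0]},
    {"dp": [0,-15,0],"turn": [0,0,0]},
    {"dp": [0,-50,0],"turn": [0,0,0]},
    {"dp": [0,-85,0],"turn": [0,0,0]},
    {"dp": [0,-85,0],"turn": [0,0,0]},
  ],
)

```text
clock: 6.32
eef_pos: [537.5, -86.9, 100.8]
eef_rot: [-1.571, -0.009, -0.263]
wrist_force: [1.4, -0.3, 1.3]
finger_gap: 93.9
```

```bash
python3 go.py 570 55 95 -15
```

```text
t 6.32 pos [537.5 -86.9 100.8] yaw [-90.    -0.51 -15.07] gap 93.9 F [ 1.4 -0.3  1.3]
dp [-5.6, 5.7, 145.4] turn [-0.0, -0.07, 0.51]
```

servo_tool(
  commands=[
    {"dp": [-4,0,20],"turn": [0,0,0.5]},
    {"dp": [-4,0,60],"turn": [0,0,0.5]},
    {"dp": [-4,0,100],"turn": [0,0,0.5]},
    {"dp": [-4,0,141],"turn": [0,0,0.5]},
    {"dp": [-4,0,141],"turn": [0,0,0.5]},
  ],
)

```text
clock: 6.73
eef_pos: [571.2, 55.9, 100.7]
eef_rot: [-1.57, -0.001, -0.259]
wrist_force: [-1.4, 0.3, 0.1]
finger_gap: 94.3
```

```bash
python3 look.py a3; python3 go.py 572.3 49.4 95 -15
python3 - <<'E'
from h import *
from cell import manip
s=manip.read_state();c=manip.camera("wrist")
pickle.dump((s,c),open("w3.pkl","wb"))
cv2.imwrite("pics/w3.png",c["img"][:,:,::-1])
E
```

```text
top 49 [578.1  21.3] [30.4 20.4] 4.64 [[562.2000122070312, 30.200000762939453], [563.7999877929688, 9.899999618530273], [594.0999755859375, 12.399999618530273], [592.4000244140625, 32.70000076293945]] pix [280 202  11  14]
top 701 [547.  -61.2] [107.1  64.1] 79.24 [[505.6000061035156, -107.80000305175781], [568.5, -119.80000305175781], [588.5, -14.600000381469727], [525.5999755859375, -2.700000047683716]] pix [297 205  41  31]
scene 1058 [561.2 -22.8] [194.1  87.6] 81.68 [[503.79998779296875, -112.5], [590.5, -125.19999694824219], [618.5999755859375, 66.9000015258789], [531.9000244140625, 79.5999984741211]] pix [216 176  71  74]
t 6.83 pos [570.3  51.4 100.4] yaw [-90.01   0.   -14.93] gap 94.2 F [-0.3 -0.1 -0. ]
dp [2.5, 5.4, -1.4] turn [0.01, 0.07, -0.0]
```

View pics/a3_top.png

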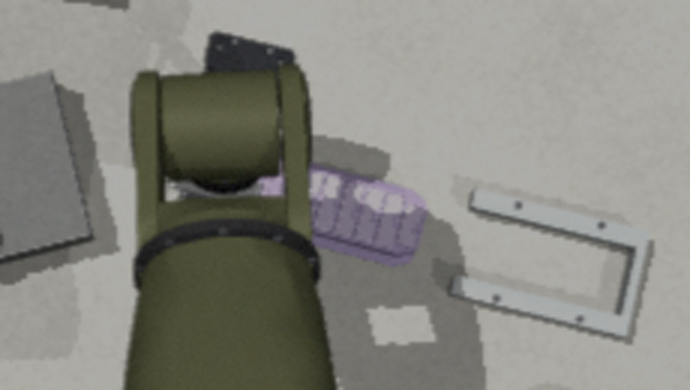

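View pics/a3_scene.png

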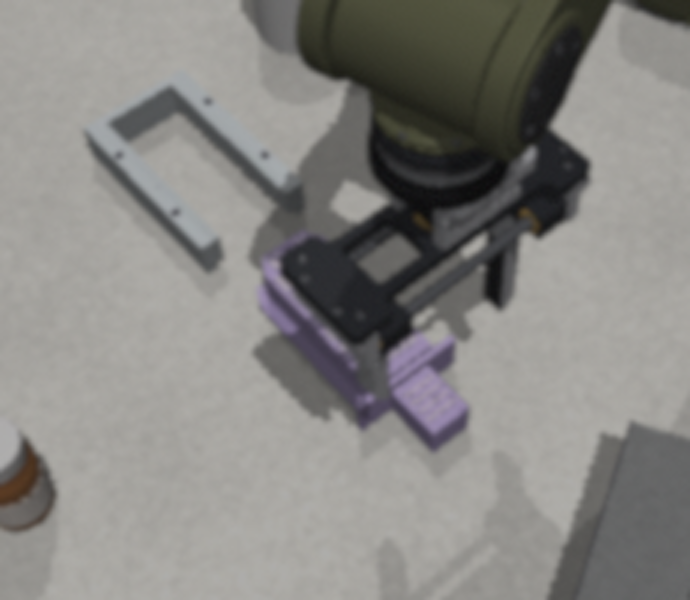

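View pics/w3.png

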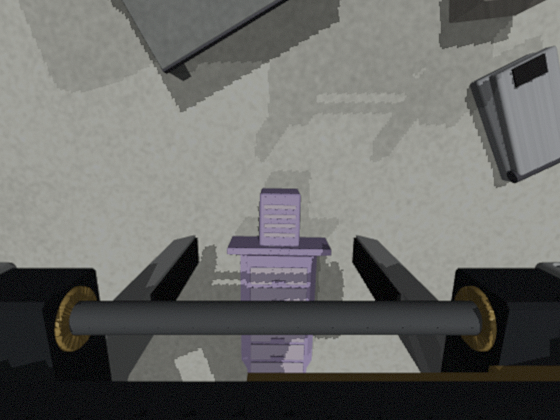

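The wrist view shows the tab at (280,218) and the cross plate at row 245, with the organizer undisturbed by the release. Next I'll measure the tab.

```bash
python3 - <<'E'
from h import *
s,c=pickle.load(open("w3.pkl","rb"))
W=cloudw(c,s);z=W[...,2];im=c["img"].astype(int);lavm=im[...,2]-im[...,1]>4
for nm,(r0,r1,c0,c1),(za,zb) in [("tab",(180,240,250,310),(25,32.5)),("plate",(230,262,215,345),(31.5,37)),]:
    m=np.zeros(z.shape,bool);m[r0:r1,c0:c1]=1;m&=lavm&(z>za)&(z<zb)
    P=W[m];r=cv2.minAreaRect(P[:,:2].astype(np.float32));print(nm,len(P),r,np.median(P[:,2]),cv2.boxPoints(r).round(1).tolist())
s,d=pickle.load(open("a3.pkl","rb"))
c=d["top"];W=cloud(c);z=W[...,2];im=c["img"].astype(int);lavm=im[...,2]-im[...,1]>3
m=np.zeros(z.shape,bool);m[200:245,297:340]=1;m&=lavm&(z>32)&(z<41)
P=W[m];r=cv2.minAreaRect(P[:,:2].astype(np.float32));print("box top",len(P),r,np.median(P[:,2]),cv2.boxPoints(r).round(1).tolist())
o=np.array([520.3,-147.0]);ey=np.array([.259,.966]);ex=np.array([.966,-.259]);q=np.c_[(P[:,:2]-o)@ex,(P[:,:2]-o)@ey]
for y in range(25,150,8):
    k=q[(q[:,1]>=y)&(q[:,1]<y+8)]
    if len(k):print(y,len(k),k[:,0].min().round(1),k[:,0].max().round(1),k[:,1].min().round(1))
E
python3 go.py 572.3 49.4 95 -15
```

```text
tab 1887 ((575.5086059570312, 52.87612533569336), (40.39998245239258, 33.209442138671875), 74.3714370727539) 30.595069324344763 [[554.0999755859375, 37.900001525878906], [586.0999755859375, 28.899999618530273], [596.9000244140625, 67.9000015258789], [565.0, 76.80000305175781]]
plate 1234 ((568.2301635742188, 29.726760864257812), (26.32927131652832, 86.51188659667969), 74.4812240600586) 34.57039542693264 [[523.0, 28.600000381469727], [606.4000244140625, 5.5], [613.4000244140625, 30.799999237060547], [530.0999755859375, 54.0]]
box top 635 ((545.2990112304688, -59.18657302856445), (108.43302917480469, 54.048194885253906), 74.44213104248047) 36.724032773898784 [[504.70001220703125, -104.19999694824219], [556.7999877929688, -118.69999694824219], [585.9000244140625, -14.199999809265137], [533.7999877929688, 0.30000001192092896]]
33 18 -19.4 18.9 37.1
41 48 -24.3 24.9 41.3
49 52 -26.0 26.9 49.2
57 56 -25.4 27.2 57.3
65 51 -25.8 27.2 65.2
73 48 -25.6 27.7 73.0
81 52 -25.4 27.7 81.0
89 45 -24.9 28.1 89.4
97 53 -24.2 27.6 97.0
105 50 -22.8 27.8 105.4
113 54 -25.4 28.7 113.0
121 50 -24.7 28.3 121.4
129 41 -22.9 28.1 129.1
137 16 1.7 28.3 137.5
145 1 28.0 28.0 145.3
t 6.88 pos [570.1  50.3 100.5] yaw [-90.02   0.   -15.02] gap 94.1 F [ 0.2 -0.  -0.3]
dp [2.3, 5.5, -0.3] turn [0.02, -0.02, -0.0]
```

```bash
python3 go.py 574.8 50 5 -15.5
```

```text
t 6.88 pos [570.1  50.3 100.5] yaw [-90.02   0.   -15.02] gap 94.1 F [ 0.2 -0.  -0.3]
dp [4.6, 95.5, 1.0] turn [0.02, 0.48, -0.0]
```

servo_tool(
  commands=[
    {"dp": [4.6,12,1],"turn": [0,0.5,0]},
    {"dp": [4.6,35,1],"turn": [0,0.5,0]},
    {"dp": [4.6,58,1],"turn": [0,0.5,0]},
    {"dp": [4.6,72,1],"turn": [0,0.5,0]},
    {"dp": [4.6,74,1],"turn": [0,0.5,0]},
  ],
)

```text
clock: 7.3
eef_pos: [573.2, 48.5, 22.9]
eef_rot: [-1.573, 0.005, -0.273]
wrist_force: [0.3, -0.4, 0.0]
finger_gap: 93.8
```

```bash
python3 go.py 574.8 50 5 -15.5
```

```text
t 7.3 pos [573.2  48.5  22.9] yaw [-90.1    0.27 -15.65] gap 93.8 F [ 0.3 -0.4  0. ]
dp [1.2, 17.9, 1.9] turn [0.1, -0.15, -0.27]
```

servo_tool(
  commands=[
    {"dp": [1.2,7,1.9],"turn": [0.1,-0.15,-0.27]},
    {"dp": [1.2,13,1.9],"turn": [0.1,-0.15,-0.27]},
    {"dp": [1.2,17.5,1.9],"turn": [0.1,-0.15,-0.27]},
    {"dp": [1.2,17.5,1.9],"turn": [0.1,-0.15,-0.27]},
    {"dp": [1.2,17.5,1.9],"turn": [0.1,-0.15,-0.27]},
  ],
)

```text
clock: 7.72
eef_pos: [575.0, 49.9, 5.7]
eef_rot: [-1.571, -0.0, -0.271]
wrist_force: [-0.1, 0.3, -0.5]
finger_gap: 93.9
```

servo_tool(
  commands=[
    {"dp": [0,0,0],"turn": [0,0,0]},
    {"dp": [0,0,0],"turn": [0,0,0]},
    {"dp": [0,0,0],"turn": [0,0,0]},
    {"dp": [0,0,0],"turn": [0,0,0]},
    {"dp": [0,0,0],"turn": [0,0,0]},
  ],
  grip=1,
  force=20,
)

```text
clock: 8.13
eef_pos: [575.1, 50.0, 5.8]
eef_rot: [-1.571, -0.001, -0.271]
wrist_force: [-1.2, 0.2, -0.0]
finger_gap: 63.7
```

servo_tool(
  commands=[
    {"dp": [0,0,0],"turn": [0,0,0]},
    {"dp": [0,0,0],"turn": [0,0,0]},
    {"dp": [0,0,0],"turn": [0,0,0]},
    {"dp": [0,0,0],"turn": [0,0,0]},
    {"dp": [0,0,0],"turn": [0,0,0]},
  ],
  grip=1,
  force=25,
)

```text
clock: 8.55
eef_pos: [575.0, 50.0, 5.8]
eef_rot: [-1.571, -0.0, -0.271]
wrist_force: [0.0, -0.4, -0.0]
finger_gap: 33.6
```

```bash
python3 look.py a4; python3 go.py 573.3 50.8 5 -15
```

```text
top 731 [545.7 -62.4] [103.6  63.1] 77.02 [[503.29998779296875, -105.80000305175781], [564.7999877929688, -120.0], [588.0999755859375, -19.100000381469727], [526.5999755859375, -4.900000095367432]] pix [298 205  41  32]
scene 865 [541.5 -72.1] [89.5 55.7] 73.04 [[501.79998779296875, -106.80000305175781], [555.0999755859375, -123.0], [581.2000122070312, -37.400001525878906], [527.9000244140625, -21.100000381469727]] pix [216 176  42  37]
scene 236 [577.7  60.1] [27.1 43.5] 84.97 [[554.9000244140625, 48.5], [598.2000122070312, 44.70000076293945], [600.5999755859375, 71.69999694824219], [557.2999877929688, 75.5]] pix [267 225  20  25]
t 8.65 pos [575.   50.    5.8] yaw [-8.999e+01 -2.000e-02 -1.551e+01] gap 34.0 F [0.4 0.6 0.8]
dp [-1.8, 0.8, 0.3] turn [-0.01, -0.51, 0.02]
```

View pics/a4_top.png

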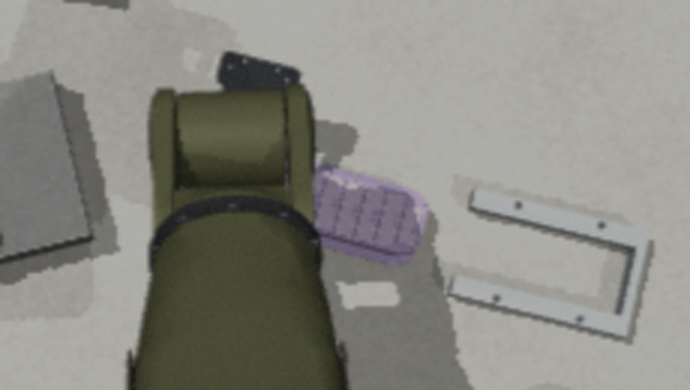

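```bash
cat > off.py <<'E'
import sys
from h import *
s,d=pickle.load(open(sys.argv[1]+".pkl","rb"))
ey=np.array([.2591,.9659]);ex=np.array([.9659,-.2591])
for n,o in (("top",np.array([520.3,-147.0])),("scene",np.array([518.7,-148.5]))):
    c=d[n];W=cloud(c);z=W[...,2];im=c["img"].astype(int);m=(im[...,2]-im[...,1]>3)&(z>33)&(z<41)
    P=W[m];q=np.c_[(P[:,:2]-o)@ex,(P[:,:2]-o)@ey];q=q[(abs(q[:,0])<50)&(q[:,1]>-160)&(q[:,1]<180)]
    if len(q)<20: print(n,"none");continue
    n0=np.percentile(q[:,1],0.5);mm=[]
    for y in np.arange(n0+18,n0+130,6):
        k=q[(q[:,1]>=y)&(q[:,1]<y+6)]
        if len(k)>8 and np.ptp(k[:,0])>50: mm.append((y+3,(k[:,0].min()+k[:,0].max())/2,np.ptp(k[:,0])))
    mm=np.array(mm);p=np.polyfit(mm[:,0],mm[:,1],1)
    print(n,"nose y",n0.round(1),"slope deg",np.rad2deg(p[0]).round(2),"x at nose+20",np.polyval(p,n0+20).round(1),"mean x",mm[:,1].mean().round(1),"w",mm[:,2].round(0).tolist())
E
python3 off.py a4; python3 off.py a3
```

```text
top nose y 36.7 slope deg 1.22 x at nose+20 1.2 mean x 1.9 w [52.0, 53.0, 52.0, 54.0, 53.0, 52.0, 52.0, 52.0, 52.0, 53.0, 54.0, 53.0]
top nose y 37.2 slope deg 1.11 x at nose+20 0.7 mean x 1.4 w [53.0, 52.0, 52.0, 53.0, 52.0, 54.0, 52.0, 52.0, 50.0, 52.0, 54.0, 53.0]Traceback (most recent call last):
  File "off.py", line 13, in <module>
    mm=np.array(mm);p=np.polyfit(mm[:,0],mm[:,1],1)
                                 ~~^^^^^
IndexError: too many indices for array: array is 1-dimensional, but 2 were indexed
Traceback (most recent call last):
  File "off.py", line 13, in <module>
    mm=np.array(mm);p=np.polyfit(mm[:,0],mm[:,1],1)
                                 ~~^^^^^
IndexError: too many indices for array: array is 1-dimensional, but 2 were indexed
```

servo_tool(
  commands=[
    {"dp": [-1.5,0,-5],"turn": [0,-0.4,0]},
    {"dp": [-3.2,0,-12],"turn": [0,-0.8,0]},
    {"dp": [-3.2,0,-20],"turn": [0,-0.8,0]},
    {"dp": [-3.2,0,-25],"turn": [0,-0.8,0]},
    {"dp": [-3.2,0,-25],"turn": [0,-0.8,0]},
  ],
)

```text
clock: 9.07
eef_pos: [564.9, 25.4, 5.8]
eef_rot: [-1.571, -0.0, -0.258]
wrist_force: [-0.3, -0.9, -0.5]
finger_gap: 33.8
```

servo_tool(
  commands=[
    {"dp": [0,0,0],"turn": [0,0,0]},
    {"dp": [0,0,0],"turn": [0,0,0]},
  ],
)

```text
clock: 9.23
eef_pos: [564.8, 25.1, 5.8]
eef_rot: [-1.571, -0.0, -0.258]
wrist_force: [-0.7, -0.6, 0.2]
finger_gap: 33.8
```

```bash
sed -i 's/    mm=np.array(mm);/    if len(mm)<3: print(n,"few");continue\n    mm=np.array(mm);/' off.py; python3 look.py a5; python3 off.py a5; python3 go.py 573.3 50.8 5 -15
```

```text
top 705 [535.8 -89.7] [99.9 55.4] 75.29 [[496.29998779296875, -131.0], [549.9000244140625, -145.0], [575.2000122070312, -48.400001525878906], [521.7000122070312, -34.400001525878906]] pix [309 209  39  30]
scene 803 [ 530.6 -104.4] [100.8  57. ] 71.74 [[487.79998779296875, -143.3000030517578], [541.9000244140625, -161.1999969482422], [573.5, -65.5], [519.4000244140625, -47.599998474121094]] pix [209 168  42  35]
scene 240 [567.3  34.6] [26.9 42.7] 82.71 [[544.4000244140625, 24.0], [586.7000122070312, 18.600000381469727], [590.0999755859375, 45.20000076293945], [547.7999877929688, 50.599998474121094]] pix [260 216  19  24]
top nose y -45.0 slope deg -0.2 x at nose+20 0.1 mean x -0.1 w [52.0, 52.0, 53.0, 53.0, 52.0, 51.0, 53.0, 53.0, 52.0, 52.0]
scene few
t 9.33 pos [564.9  25.3   5.8] yaw [-9.002e+01 -1.000e-02 -1.478e+01] gap 33.5 F [-0.7 -0.3  0.1]
dp [1.6, 0.8, 26.8] turn [0.02, 0.22, 0.01]
```

View pics/a5_top.png

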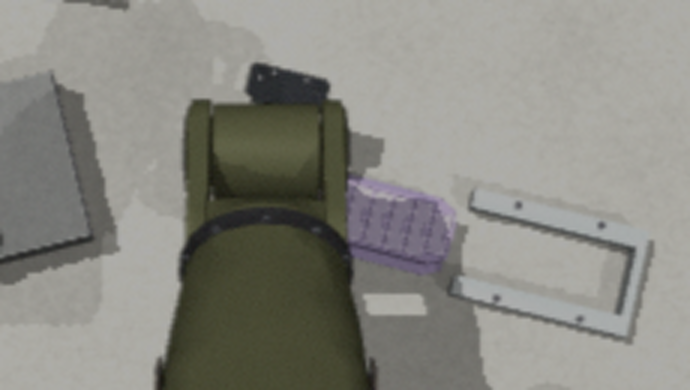

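View pics/a5_scene.png

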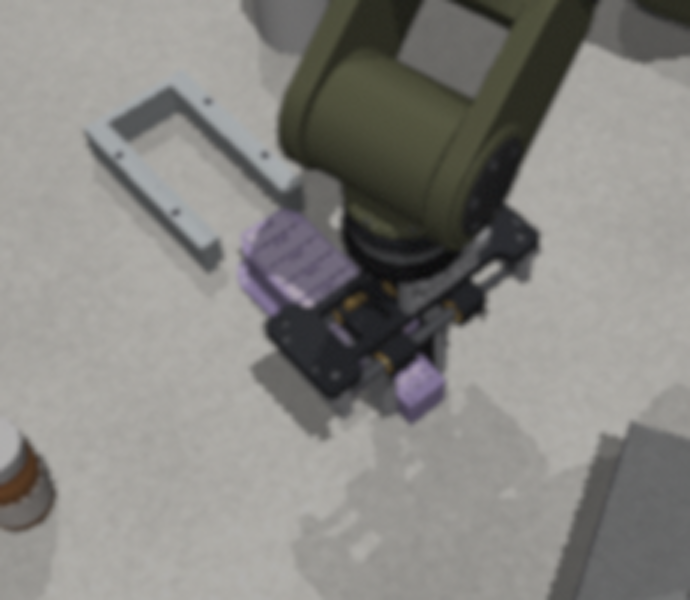

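In the top view the organizer's nose is centred about 10 mm before the gap, with x offset about 0 and slope about −0.2°. I'll enter it in steps.

servo_tool(
  commands=[
    {"dp": [0,0,-5],"turn": [0,0,0]},
    {"dp": [0,0,-11],"turn": [0,0,0]},
    {"dp": [-0.1,0,-18],"turn": [0,0,0]},
    {"dp": [-0.1,0,-25],"turn": [0,0,0]},
    {"dp": [-0.1,0,-32],"turn": [0,0,0]},
  ],
)

```text
clock: 9.75
eef_pos: [556.4, -6.4, 5.8]
eef_rot: [-1.571, -0.0, -0.258]
wrist_force: [1.5, 0.1, -1.0]
finger_gap: 33.7
```

servo_tool(
  commands=[
    {"dp": [0,0,-4],"turn": [0,0,0]},
    {"dp": [0,0,-8],"turn": [0,0,0]},
    {"dp": [0,0,-8],"turn": [0,0,0]},
  ],
)

```text
clock: 10.0
eef_pos: [554.1, -15.1, 5.8]
eef_rot: [-1.571, -0.0, -0.259]
wrist_force: [-0.3, -1.3, -0.6]
finger_gap: 33.8
```

```bash
python3 look.py a6; python3 off.py a6; python3 go.py 527.8 -119 5.8 -15
```

```text
top 648 [ 521.6 -135. ] [89.2 69.7] 82.57 [[481.29998779296875, -174.8000030517578], [550.4000244140625, -183.8000030517578], [562.0, -95.30000305175781], [492.8999938964844, -86.30000305175781]] pix [327 213  36  32]
scene 706 [ 516.8 -144.8] [90.3 72.4] 84.65 [[476.6000061035156, -186.39999389648438], [548.7000122070312, -193.10000610351562], [557.0999755859375, -103.30000305175781], [485.0, -96.5]] pix [198 157  39  33]
scene 268 [548.  -8.] [61.7 34.6] 15.49 [[513.5999755859375, 0.4000000059604645], [522.9000244140625, -33.0], [582.2999877929688, -16.5], [573.0999755859375, 16.899999618530273]] pix [247 200  20  28]
top nose y -30.8 slope deg 1.22 x at nose+20 -0.9 mean x -0.2 w [58.0, 52.0, 52.0, 50.0, 52.0, 53.0, 52.0, 53.0, 52.0, 52.0, 51.0]
scene nose y -115.4 slope deg 2.37 x at nose+20 -3.3 mean x 0.6 w [58.0, 58.0, 52.0, 53.0, 52.0, 53.0]
t 10.1 pos [554.3 -14.4   5.8] yaw [-9.003e+01 -1.000e-02 -1.481e+01] gap 34.0 F [-1.1 -0.9  0.4]
dp [1.1, 0.1, -107.9] turn [0.03, 0.19, 0.01]
```

View pics/a6_top.png

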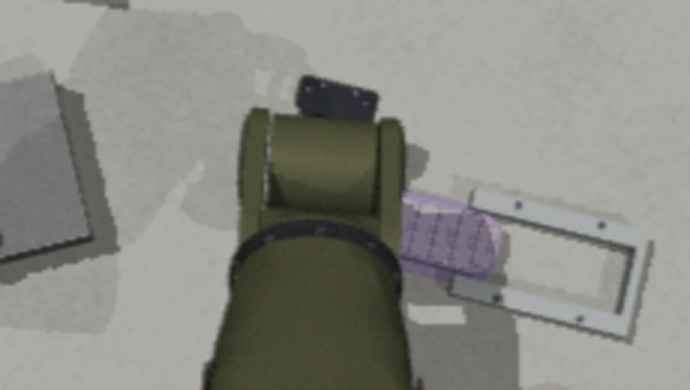

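The nose is about 30 mm in, between the rails, with negligible force. I'll continue.

servo_tool(
  commands=[
    {"dp": [0,0,-8],"turn": [0,0,0]},
    {"dp": [-0.1,0,-17],"turn": [0,0,0]},
    {"dp": [-0.1,0,-26],"turn": [0,0,0]},
    {"dp": [-0.1,0,-35],"turn": [0,0,0]},
    {"dp": [-0.1,0,-44],"turn": [0,0,0]},
  ],
)

```text
clock: 10.52
eef_pos: [542.6, -58.0, 5.8]
eef_rot: [-1.571, -0.0, -0.259]
wrist_force: [-0.4, 1.2, -1.1]
finger_gap: 33.8
```

servo_tool(
  commands=[
    {"dp": [0,0,-9],"turn": [0,0,0]},
    {"dp": [0,0,-18],"turn": [0,0,0]},
    {"dp": [0,0,-27],"turn": [0,0,0]},
    {"dp": [0,0,-36],"turn": [0,0,0]},
    {"dp": [0,0,-44],"turn": [0,0,0]},
  ],
)

```text
clock: 10.93
eef_pos: [531.0, -101.5, 5.8]
eef_rot: [-1.571, 0.0, -0.259]
wrist_force: [-0.5, -0.4, -1.8]
finger_gap: 33.8
```

servo_tool(
  commands=[
    {"dp": [0,0,-4],"turn": [0,0,0]},
    {"dp": [0,0,-8],"turn": [0,0,0]},
    {"dp": [0,0,-11],"turn": [0,0,0]},
    {"dp": [0,0,-11],"turn": [0,0,0]},
  ],
)

```text
clock: 11.27
eef_pos: [528.1, -112.6, 5.8]
eef_rot: [-1.572, -0.0, -0.259]
wrist_force: [0.2, -0.5, -1.1]
finger_gap: 33.9
```

```bash
python3 go.py 527.8 -119 5.8 -15
```

```text
t 11.27 pos [ 528.1 -112.6    5.8] yaw [-90.05  -0.   -14.85] gap 33.9 F [ 0.2 -0.5 -1.1]
dp [1.3, 0.0, -6.3] turn [0.05, 0.15, 0.0]
```

servo_tool(
  commands=[
    {"dp": [0,0,-1.5],"turn": [0,0,0]},
    {"dp": [0,0,-3],"turn": [0,0,0]},
    {"dp": [0,0,-4.5],"turn": [0,0,0]},
    {"dp": [0,0,-4.5],"turn": [0,0,0]},
  ],
)

```text
clock: 11.6
eef_pos: [526.9, -117.0, 5.8]
eef_rot: [-1.572, 0.0, -0.259]
wrist_force: [1.0, -0.6, -1.3]
finger_gap: 33.6
```

servo_tool(
  commands=[
    {"dp": [0,0,-1],"turn": [0,0,0]},
    {"dp": [0,0,-2],"turn": [0,0,0]},
    {"dp": [0,0,-2],"turn": [0,0,0]},
  ],
)

```text
clock: 11.85
eef_pos: [526.4, -119.1, 5.8]
eef_rot: [-1.572, 0.0, -0.259]
wrist_force: [0.1, -1.1, -1.4]
finger_gap: 33.7
```

```bash
python3 look.py a7;  python3 go.py 527.8 -119 5.8 -15
```

```text
top 517 [ 493.2 -248.7] [69.3 63.6] 75.83 [[453.79998779296875, -274.5], [515.5, -290.0], [532.5, -222.89999389648438], [470.79998779296875, -207.3000030517578]] pix [373 225  30  30]
scene 473 [ 488.7 -259.9] [76.4 64. ] 73.35 [[447.1000061035156, -287.3999938964844], [508.3999938964844, -305.70001220703125], [530.2999877929688, -232.5], [469.0, -214.1999969482422]] pix [170 131  34  25]
scene 310 [ 523.5 -122.8] [55.1 43.2] 68.13 [[493.20001220703125, -140.3000030517578], [533.2999877929688, -156.39999389648438], [553.7999877929688, -105.19999694824219], [513.7000122070312, -89.0999984741211]] pix [215 165  20  32]
scene 72 [ 557.1 -148.6] [22.5 21.8] 51.53 [[541.5999755859375, -150.60000610351562], [558.5999755859375, -164.1999969482422], [572.5999755859375, -146.60000610351562], [555.5, -133.10000610351562]] pix [198 177  13  14]
t 11.95 pos [ 526.4 -119.1    5.8] yaw [-90.06  -0.   -14.85] gap 33.9 F [-0.6 -0.6 -1.3]
dp [1.3, -0.0, 0.4] turn [0.06, 0.15, 0.0]
```

View pics/a7_scene.png

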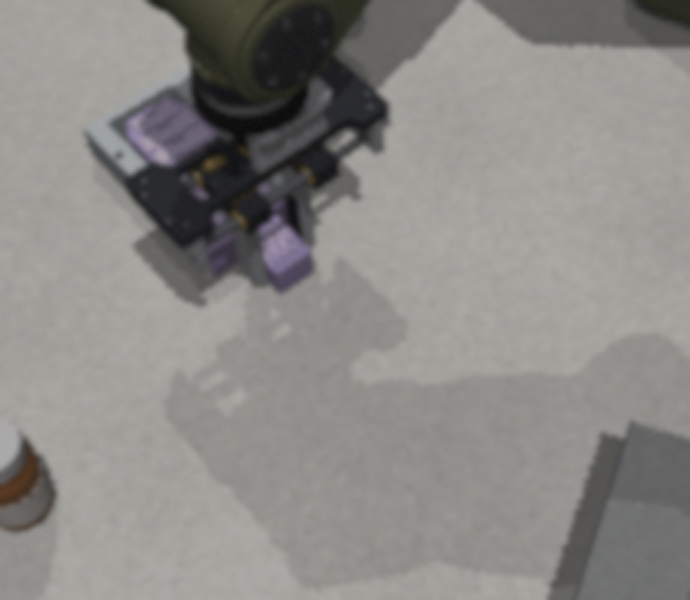

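There's no contact yet, so I'll keep creeping.

servo_tool(
  commands=[
    {"dp": [0,0,-0.7],"turn": [0,0,0]},
    {"dp": [0,0,-1.5],"turn": [0,0,0]},
    {"dp": [0,0,-1.5],"turn": [0,0,0]},
  ],
)

```text
clock: 12.2
eef_pos: [526.0, -119.9, 5.8]
eef_rot: [-1.571, 0.0, -0.259]
wrist_force: [0.2, 6.1, 0.2]
finger_gap: 33.9
```

servo_tool(
  commands=[
    {"dp": [0,0,-0.7],"turn": [0,0,0]},
    {"dp": [0,0,-1.5],"turn": [0,0,0]},
    {"dp": [0,0,-1.5],"turn": [0,0,0]},
  ],
)

```text
clock: 12.45
eef_pos: [525.7, -120.3, 5.8]
eef_rot: [-1.57, 0.001, -0.258]
wrist_force: [0.9, 10.0, 0.6]
finger_gap: 33.8
```

Contact force rose to 10 N in +y at the expected depth, so the plate is against the rail ends. I'll release.

servo_tool(
  commands=[
    {"dp": [0,0,0],"turn": [0,0,0]},
    {"dp": [0,0,0],"turn": [0,0,0]},
    {"dp": [0,0,0],"turn": [0,0,0]},
    {"dp": [0,0,0],"turn": [0,0,0]},
    {"dp": [0,0,0],"turn": [0,0,0]},
  ],
  grip=-1,
)

```text
clock: 12.87
eef_pos: [525.7, -120.5, 5.8]
eef_rot: [-1.57, 0.001, -0.259]
wrist_force: [0.6, -0.0, -0.1]
finger_gap: 63.4
```

servo_tool(
  commands=[
    {"dp": [0,0,0],"turn": [0,0,0]},
    {"dp": [0,0,0],"turn": [0,0,0]},
    {"dp": [0,0,0],"turn": [0,0,0]},
    {"dp": [0,0,0],"turn": [0,0,0]},
    {"dp": [0,0,0],"turn": [0,0,0]},
  ],
)

```text
clock: 13.28
eef_pos: [525.7, -120.5, 5.8]
eef_rot: [-1.57, 0.001, -0.259]
wrist_force: [-0.4, -0.6, 0.0]
finger_gap: 93.4
```

servo_tool(
  commands=[
    {"dp": [0,-10,0],"turn": [0,0,0]},
    {"dp": [0,-30,0],"turn": [0,0,0]},
    {"dp": [0,-60,0],"turn": [0,0,0]},
    {"dp": [0,-90,0],"turn": [0,0,0]},
    {"dp": [0,-120,0],"turn": [0,0,0]},
  ],
)

```text
clock: 13.7
eef_pos: [525.5, -120.6, 127.9]
eef_rot: [-1.57, 0.0, -0.259]
wrist_force: [0.5, -0.4, -0.0]
finger_gap: 94.3
```

servo_tool(
  commands=[
    {"dp": [0,-30,40],"turn": [0,0,0]},
    {"dp": [0,-30,80],"turn": [0,0,0]},
    {"dp": [0,-30,120],"turn": [0,0,0]},
    {"dp": [0,-30,160],"turn": [0,0,0]},
    {"dp": [0,-30,160],"turn": [0,0,0]},
  ],
)

```text
clock: 14.12
eef_pos: [567.2, 39.5, 159.2]
eef_rot: [-1.568, -0.001, -0.254]
wrist_force: [-0.6, -0.2, -0.0]
finger_gap: 93.9
```

servo_tool(
  commands=[
    {"dp": [0,0,0],"turn": [0,0,0]},
    {"dp": [0,0,0],"turn": [0,0,0]},
    {"dp": [0,0,0],"turn": [0,0,0]},
  ],
)

```text
clock: 14.37
eef_pos: [567.0, 38.7, 159.6]
eef_rot: [-1.568, -0.001, -0.255]
wrist_force: [0.2, -1.9, -0.7]
finger_gap: 94.0
```

```bash
python3 look.py a8
python3 - <<'E'
import cv2,pickle
s,d=pickle.load(open("a8.pkl","rb"))
a=cv2.resize(d["top"]["img"][200:270,310:420,::-1],None,fx=7,fy=7,interpolation=cv2.INTER_CUBIC);cv2.imwrite("pics/a8_tz.png",a)
cv2.imwrite("pics/a8_t.png",d["top"]["img"][:,:,::-1])
E
python3 off.py a8
```

```text
top 1417 [ 510.5 -190.6] [192.7  87.2] 75.63 [[444.29998779296875, -273.20001220703125], [528.7999877929688, -294.79998779296875], [576.5999755859375, -108.0999984741211], [492.1000061035156, -86.5]] pix [328 212  76  43]
scene 1585 [ 509.7 -199.8] [208.6  71.3] 67.38 [[436.70001220703125, -282.29998779296875], [502.5, -309.70001220703125], [582.7999877929688, -117.19999694824219], [516.9000244140625, -89.80000305175781]] pix [169 131  66  65]
top nose y -139.1 slope deg 0.88 x at nose+20 -0.3 mean x 0.5 w [84.0, 53.0, 59.0, 53.0, 54.0, 53.0, 59.0, 58.0, 51.0, 52.0, 52.0, 59.0, 52.0, 73.0, 52.0, 55.0, 52.0, 53.0, 54.0]
scene nose y -140.4 slope deg 2.14 x at nose+20 4.7 mean x 6.6 w [70.0, 71.0, 63.0, 57.0, 64.0, 53.0, 62.0, 58.0, 54.0, 59.0, 71.0, 68.0, 70.0, 54.0, 51.0, 54.0]
```

View pics/a8_tz.png

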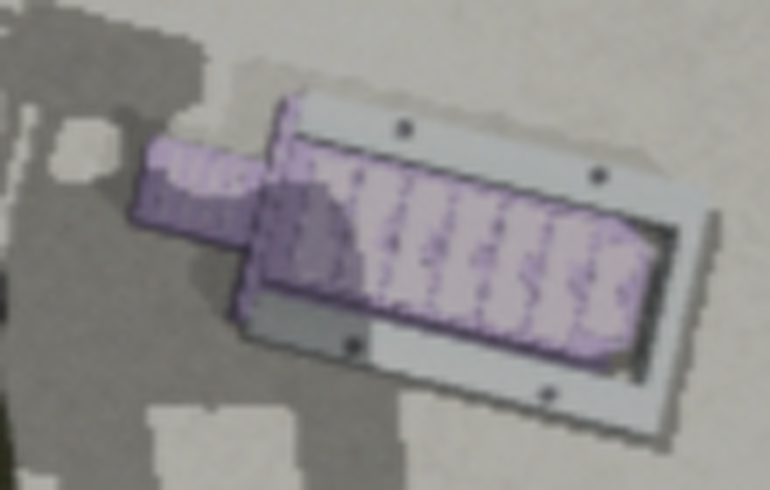

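View pics/a8_scene.png

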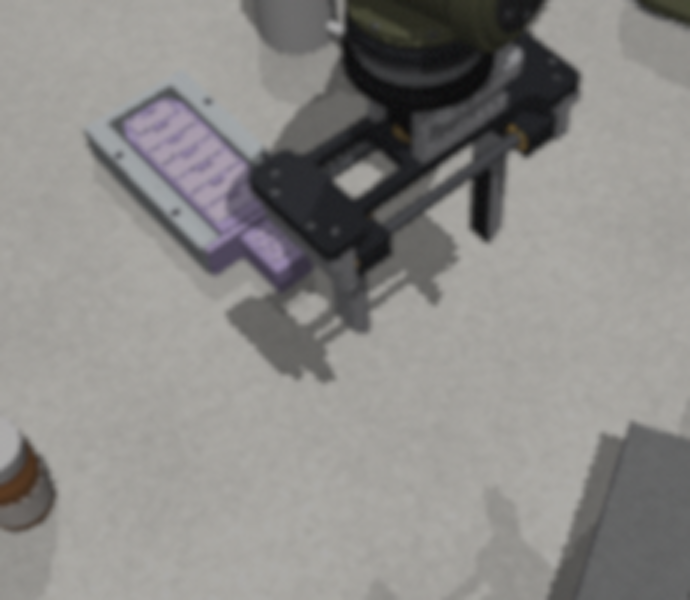

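View pics/a8_t.png

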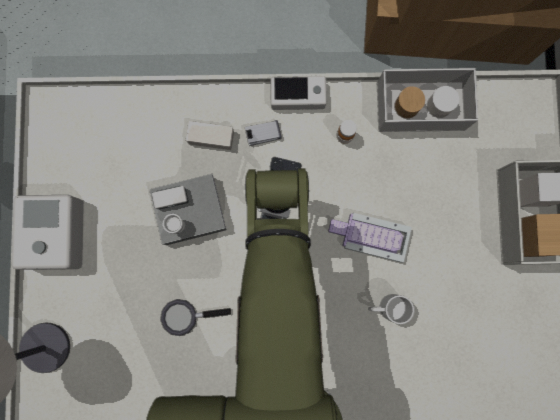

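The zoomed top view shows the cross plate at (265,205) flush with both rail ends and the box evenly in the gap. The nose is about 139 mm deep, so the mid is at about −69 mm. All other items look unmoved, and the gripper is clear of everything, so I'll hand in.

```bash
python3 -c "
from cell import manip
print(manip.sign_off())"
```

```text
the job is handed in; nothing more can be done
None
```

I handed the job in at about 14.5 s of the 51 s, with the organizer home in the dock and let go; sign-off reports no verdict.

I pulled it out from under the riser by the nose and carried it round to line up with the dock. There I let go, gripped the pull tab and slid it in until contact, where the force rose to about 10 N at the expected depth. I then opened the gripper and moved clear.

**Final checks:**
- **Depth:** the top view shows the cross plate flush against both rail ends. `organizer_mid` is about 69 mm inside the open end, against a target of 70.
- **Alignment:** the top view puts it within about 0.5 mm of the dock's centre line. It measures about 0.9° (0.015 rad) off parallel.
- **Tilt and other things:** it looked flat and upright in every picture. The other things on the cart look unmoved by eye; I did not measure their positions.

**A check that disagreed:** the last scene-camera fit gave about 5–7 mm sideways and 2° off. The gripper hid part of the organizer in that view and the fitted widths were inconsistent. I trusted the top view and the fact that the rails hold the flange to about 2 mm either side. The two cameras also differed by about 2 mm throughout, which is within the stated calibration.

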